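Fan out the colour boards for a quilting class

ROBOT

A 7-joint arm with a two-finger parallel gripper is mounted at the origin on the work surface. World frame = base frame: x ahead of the robot, y to its left, z up, the work surface at z = 0. Lengths are in m, angles in rad, forces in N, time in s.
With the tool pointing down it reaches from about 0.4 to 0.85 m from the base axis. Payload 10.4 kg.
Tool frame: the origin (TCP) lies at the very end of the fingers, on their centre line; the grasp point (between the pads) lies 19 mm behind it; z points along the fingers, y is the line along which they close (so a half turn about z gives the same grasp; the last joint's range is limited). The gripper opens to 87 mm and grips with 3 to 60 N. Pads are 19 mm wide; open, the fingers measure 117 mm over their backs; the gripper's body (75 mm by 190 mm) begins 51 mm behind the grasp point.
Start: joints at [1.085, 0.332, -0.065, 1.46, 0.022, 1.35, -0.088], TCP at [0.279, -0.559, 0.223] pointing down, gripper open.
Joint ranges: [-2.6, 2.6], [-0.5, 2.12], [-1.47, 1.34], [0.16, 2.42], [-1.27, 4.41], [0.06, 2.06], [-2.6, 2.6]. Speed limits (rad/s): [2.22, 2.22, 2.79, 2.79, 3.14, 3.14, 3.14].

INTERFACE

Orientations are given as a unit quaternion [x, y, z, w].
In Python, from bench import * gives the robot as it stands.
- The arm moves only by the tool step_arm, never from a script. Its arguments are lists of equal length, an entry for each row: "delta_pos": the shift along the world's x, y, z in units of 25 mm (1.0 is 25 mm), a list of three; "turn": the turn about the world's z in units of 0.12 rad (1.0 is 0.12 rad). In form: {"delta_pos": [[tx, ty, tz], ...], "turn": [turn, ...]}. A call has 1 to 12 rows; each row shifts and turns the commanded pose from where the row before left it; what a row does not reach is not made up. A row lasts 1/10 s, in which the tool goes at most 50 mm and 8.59 degrees, less where a joint would pass 70% of its speed; a pose out of reach is approached as far as the arm can. A call with a number of a shift or a turn outside -1 to 1 is refused whole. A call with a gripper value outside its range is refused whole. "grip" is the closure, from 0 (fully open) to 1 (shut), set as the call begins (left out, the last holds). The fingers move at their own pace and stop on an object; "newtons" is the grip in N (left out, the last holds). Time passes only in rows, so rows that do not move let the fingers close. It gives the time, the measured TCP pose, the force, the opening and the grip force at its end, in the units of the state.
- read_state(): the state, without advancing time (a new reading comes with each control period).
- camera(name): name is "side" or "top"; returns a dict with "image" (384x512x3 uint8, red, green, blue), "z_map" (384x512 float32, m along the optical axis (not along the pixel's ray), 0 where there is no reading), "mtx" (3x3 intrinsics, pixels), "view" (4x4, takes a point from world to camera coordinates). Camera axes: x right, y up, looking along -z (the intrinsics and any distortion apply to the point x, -y, -z); pixel columns grow to the right and rows downward; lengths in m; the calibration is good to about 2 mm. A picture is of the moment at which its call begins.
- close_job(): hands the job in; it is judged then, once.
The state is a dict: "time": time; "joint_positions": joint angles; "joint_vel": joint speeds; "joint_torque": joint torques, N m; "ee_pos": TCP position; "eef_rot": TCP orientation; "ft_force": force on the tool from outside, world axes, zero at the start; "torque": the same for the moment, N m; "width": finger opening in m; "grip_force": force on a finger pad.
Only numpy, scipy, OpenCV 4.12 (cv2) and the standard library are available. Lean on these libraries where they do the work, as an engineer would, in place of code of your own. Each camera call takes 0.05 s, during which the arm holds its last target. There are 200 camera calls.

TASK

Take the steel pattern weight off the stack of colour boards by its black knob and set it down gently, upright, in the small wooden dish beside the spare weight. Then spread the stack, in the same order, into a straight overlapping fan towards the empty end of the tray: every board lies flat about 20 mm further along than the board under it, square with the tray, so that all the paper labels show. Leave the bottom board where it lies and do not disturb the pin tin, the thread spool or the rotary cutter.

Things in the scene. Friction and masses are not known exactly. Their poses are not given: they have to be found in the camera images.
- tray: low wooden tray, 310 x 106 mm outside, standing on a 3 mm cutting mat; does not move. Floor 6 mm thick, rim 6 mm thick and 12 mm high (both from its underside), so the inside is 298 x 94 mm. Origin at the centre of its underside; x runs along its length, from the end where the stack lies to the empty end; z up.
- board1: The bottom board of the stack: flat rigid colour sample board, 120 mm long (x), 80 mm wide (y), 8 mm thick, about 60 g, grey-green face, bare brown sides, white paper label (12 x 44 mm) on its face along the rear (-x) end. It lies on the tray floor, roughly along the tray. Origin at the centre of its underside; x points to the tray's empty end.
- board2: The second board from the bottom: flat rigid colour sample board, 120 mm long (x), 80 mm wide (y), 8 mm thick, about 60 g, pale pink face, bare brown sides, white paper label (12 x 44 mm) on its face along the rear (-x) end. It lies on board1, nearly in line (all loose: a board pushed by its end slides on the one below and carries those above). Origin at the centre of its underside; x points to the tray's empty end.
- board3: The third board from the bottom: flat rigid colour sample board, 120 mm long (x), 80 mm wide (y), 8 mm thick, about 60 g, black face, bare brown sides, white paper label (12 x 44 mm) on its face along the rear (-x) end. It lies on board2, nearly in line. Origin at the centre of its underside; x points to the tray's empty end.
- board4: The top board of the stack: flat rigid colour sample board, 120 mm long (x), 80 mm wide (y), 8 mm thick, about 60 g, bright pink face, bare brown sides, white paper label (12 x 44 mm) on its face along the rear (-x) end. It lies on board3, nearly in line; the pattern weight stands on it. Origin at the centre of its underside; x points to the tray's empty end.
- weight: sewing pattern weight standing on the top board: steel disc 50 mm in diameter and 16 mm high, with an upright black knob 18 mm in diameter on its axis from 16 to 50 mm above its underside; about 0.3 kg. Origin at the centre of its underside, z up along the knob.
- dish: open rectangular dish of light wood for the pattern weights, 170 mm (its x) by 90 mm (its y), 20 mm high, walls and floor 5 mm; stands on the mat and does not move. Origin at the centre of its underside. The spare weight stands in its -x half, the +x half is free.
- spare_weight: a second pattern weight, the same as the first, standing in the -x half of the dish. Origin at the centre of its underside.
- pin_tin: round closed dark blue tin for pins, 87 mm in diameter, 34 mm high, on the mat. Origin at the centre of its underside.
- spool: spool of bright pink thread standing on end on the mat, 32 mm in diameter, 55 mm high. Origin at the centre of its underside.
- cutter: closed rotary cutter lying on the mat, grey handle and round yellow guard, about 180 mm long (its x; handle to -x) by 45 mm, 18 mm high. Origin on its underside, beneath the front part of the handle, 85 mm from the handle's end.

How it is judged:
By the outcome, as a careful person would: the job done as asked, in the order asked, and still so for the second after the job is handed in, with the robot touching nothing.
It also fails if it takes over 64 s, if anything falls off the work surface, if the arm or the gripper's body presses on something with over 40 N, if the wrist force passes 120 N, or if a joint passes its speed limit or range.

## Working session

There is one attempt and no reset: what is moved stays moved. The work goes in short steps, Python scripts to look and compute and a tool call to move; the robot and the scene stay as the last step left them, time stands still between calls to the robot, and variables do not carry over. Pictures are saved under pics/ and viewed, at most 10 in all, crops included, and the job is handed in when it is done.

Besides the shell and the picture viewer there is one more tool, called after "Call:" by a JSON object that holds its "op" and its "data", one argument or row to a line. step_arm: Moves the arm, as the interface text tells. Shifts and turns lie within -1 to 1; 1 stands for 25 mm of shift or 0.12 rad of turn. Its arguments: {"type":"object","properties":{"delta_pos":{"type":"array"},"turn":{"type":"array"},"grip":{"type":"number"},"newtons":{"type":"number"}},"required":["delta_pos","turn"]}

```bash
mkdir -p pics
cat > h.py <<'E'
from bench import *
import numpy as np, cv2
def snap(n):
    c=camera(n); np.savez(f'{n}.npz',**c); return c
def pt(c,u,v,z=None):
    "pixel->world by depth, or onto plane z"
    K=c['mtx'];V=np.linalg.inv(c['view'])
    r=np.array([(u-K[0,2])/K[0,0],-(v-K[1,2])/K[1,1],-1.])
    if z is None: return (V@np.r_[r*c['z_map'][int(round(v)),int(round(u))],1])[:3]
    d=V[:3,:3]@r;o=V[:3,3]; return o+d*(z-o[2])/d[2]
E
python3 - <<'E'
from h import *
s=read_state();print(s['time'],s['ee_pos'],s['eef_rot'],s['width'],s['ft_force'])
for n in('top','side'):
    c=snap(n);print(c['mtx'].round(1).tolist(),c['view'].round(3).tolist(),c.keys())
    cv2.imwrite(f'pics/{n}0.png',cv2.resize(c['image'][:,:,::-1],(800,600),interpolation=cv2.INTER_CUBIC))
E
```

```text
0.0 [ 0.27884309 -0.55892863  0.22175913] [ 9.73343933e-01  2.29349299e-01 -2.04369178e-04 -6.66819153e-04] 0.08742092804833945 [-0.11962597  0.15976613 -0.21230347]
[[449.3, 0.0, 260.8], [0.0, 449.3, 195.8], [0.0, 0.0, 1.0]] [[-0.001, -1.0, -0.013, 0.008], [0.98, -0.003, 0.197, -0.594], [-0.197, -0.012, 0.98, -1.021], [0.0, 0.0, 0.0, 1.0]] dict_keys(['image', 'z_map', 'mtx', 'view'])
[[442.6, 0.0, 258.7], [0.0, 442.6, 189.8], [0.0, 0.0, 1.0]] [[-0.966, -0.26, -0.003, 0.581], [0.138, -0.522, 0.842, -0.156], [-0.221, 0.812, 0.54, -1.059], [0.0, 0.0, 0.0, 1.0]] dict_keys(['image', 'z_map', 'mtx', 'view'])
```

View pics/top0.png

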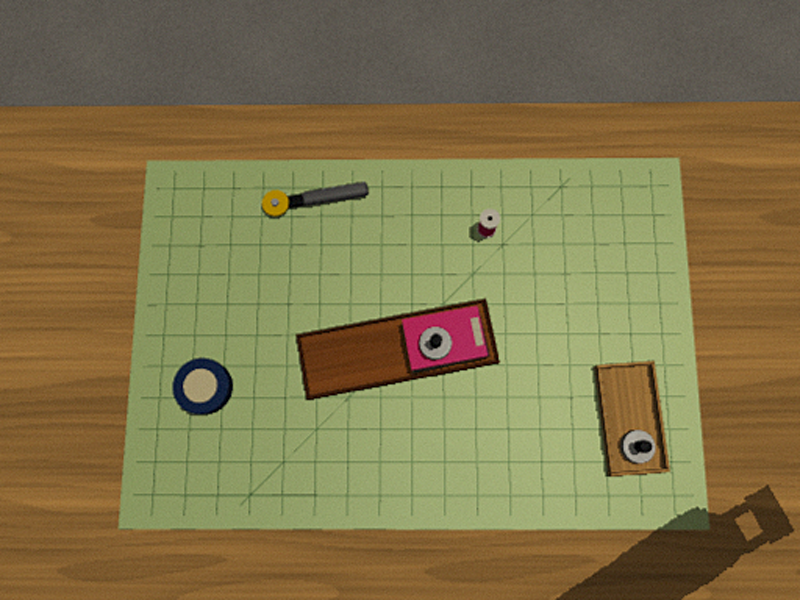

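View pics/side0.png

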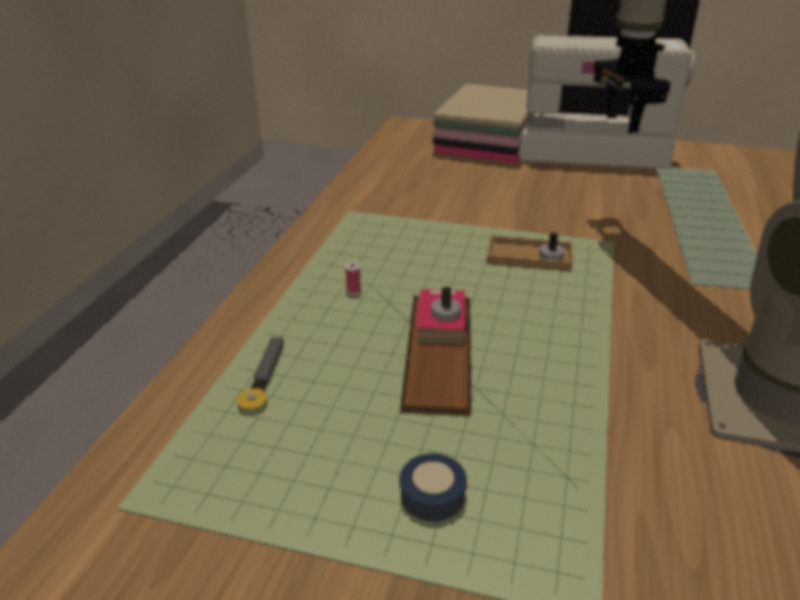

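The top view shows the tray with corners at (297,336), (486,299), (498,361) and (307,399) in the enlarged picture. The stack is at its right end, with the weight near (436,342). The dish spans (593..668, 361..475), with its free half at the top and the spare at (639,447). The side view agrees. Next I'll fit the shapes from depth and colour.

Run:
```python
from h import *
c=dict(np.load('top.npz'));K=c['mtx'];V=np.linalg.inv(c['view'])
v,u=np.mgrid[:384,:512];d=c['z_map']
P=np.stack([(u-K[0,2])/K[0,0]*d,-(v-K[1,2])/K[1,1]*d,-d],-1)@V[:3,:3].T+V[:3,3]
def rect(m,n,roi):
    x0,y0,x1,y1=[int(a/1.5625) for a in roi]; q=np.zeros_like(m);q[y0:y1,x0:x1]=1;m=m&q&(d>0)
    p=P[m]; r=cv2.minAreaRect((p[:,:2]*1000).astype(np.float32)); print(n,m.sum(),'c',np.round(r[0],1),'size',np.round(r[1],1),'ang',round(r[2],2),'z med',np.round(np.percentile(p[:,2],[5,50,95])*1000,1))
Z=P[...,2]; tr=(285,285,510,410); di=(580,350,680,485)
rect((Z>.011)&(Z<.06),'tray+',tr)
rect((Z>.036)&(Z<.046),'b4',tr)
rect((Z>.052)&(Z<.062),'disc',tr)
rect((Z>.08),'knob',tr)
rect((Z>.012)&(Z<.030),'dish',di); rect(Z>.05,'spareknob',di); rect((Z>.019)&(Z<.03),'sparedisc',di)
rect((Z>.02),'spool',(470,200,510,245));rect((Z>.02),'tin',(160,340,245,430));rect((Z>.008),'cutter',(250,175,380,225))
hsv=cv2.cvtColor(c['image'],cv2.COLOR_RGB2HSV)
rect((hsv[...,0]>150)&(hsv[...,1]>120)&(hsv[...,2]>90),'pink',tr)
# corner pixel readings on known planes
for n,pl in dict(tray=[(297,336),(486,299),(498,361),(307,399)]).items():
    for a in pl: print(n,(pt(c,a[0]/1.5625,a[1]/1.5625,.015)*1000).round(1))
cr=c['image'][185:260,185:325,::-1]; cv2.imwrite('pics/topcrop.png',cv2.resize(cr,(784,420),interpolation=cv2.INTER_CUBIC))
c=dict(np.load('side.npz'));cr=c['image'][175:270,245:315,::-1]; cv2.imwrite('pics/sidecrop.png',cv2.resize(cr,(420,570),interpolation=cv2.INTER_CUBIC))
```

```text
tray+ 3234 c [525.1  23.3] size [129.1 310.2] ang 10.78 z med [11.3 29.4 56.7]
b4 1274 c [547.8 -50.6] size [ 83.6 122.7] ang 10.61 z med [38.2 41.7 44.9]
disc 278 c [538.1 -34.2] size [47.2 47.6] ang 42.3 z med [54.  57.5 60.5]
knob 51 c [538.5 -33.7] size [16.5 16.6] ang 63.67 z med [85.1 91.2 94.5]
dish 1026 c [ 426.8 -337.1] size [170.2  91.9] ang 4.02 z med [12.5 22.6 26.9]
spareknob 51 c [ 383.4 -342.8] size [13.6 16.5] ang 0.29 z med [53.9 58.  60.7]
sparedisc 773 c [ 426.8 -337.4] size [170.1  91.3] ang 4.35 z med [20.1 23.6 27. ]
spool 172 c [ 736.6 -122. ] size [31.1 30.5] ang 3.56 z med [26.  57.6 61.9]
tin 1042 c [475.2 327.9] size [84.2 86.9] ang 1.58 z med [34.  38.  41.6]
cutter 749 c [785.7 163.3] size [213.7  84.8] ang 89.3 z med [ 9.1 18.8 24. ]
pink 1195 c [549.5 -51.4] size [ 81.4 125.9] ang 10.1 z med [37.5 41.7 45. ]
tray [554.6 183.4  15. ]
tray [ 613.8 -118.5   15. ]
tray [ 513.9 -135.1   15. ]
tray [454.9 164.7  15. ]
```

View pics/topcrop.png

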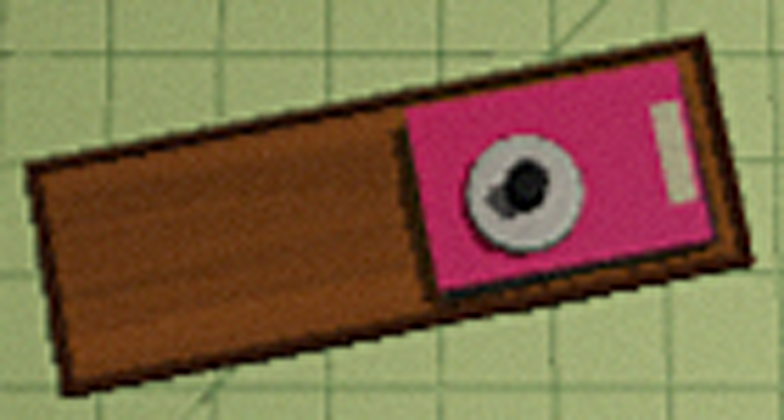

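View pics/sidecrop.png

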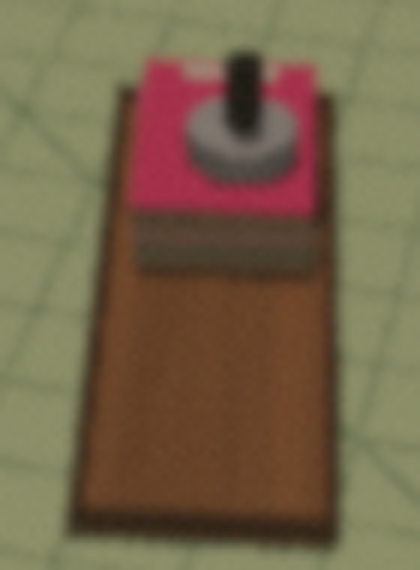

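The crops show the pink top board square in the tray, about 10 mm clear of the rear rim, with knob and disc concentric. The measured sizes agree with those given. I'm moving above the knob now, at tray yaw.

Call:
{"op": "step_arm", "data": {
  "delta_pos": [
    [0.433,0.875,-0.12],
    [0.433,0.875,-0.12],
    [0.433,0.875,-0.12],
    [0.433,0.875,-0.12],
    [0.433,0.875,-0.12],
    [0.433,0.875,-0.12],
    [0.433,0.875,-0.12],
    [0.433,0.875,-0.12],
    [0.433,0.875,-0.12],
    [0.433,0.875,-0.12],
    [0.433,0.875,-0.12],
    [0.433,0.875,-0.12]
  ],
  "turn": [0.451,0.451,0.451,0.451,0.451,0.451,0.451,0.451,0.451,0.451,0.451,0.451],
  "grip": 0.4,
  "newtons": 25
}}

```text
time: 1.3
ee_pos: [0.4098, -0.2949, 0.1864]
eef_rot: [0.848, 0.53, 0.0, 0.0]
ft_force: [-0.2, 0.0, -1.1]
width: 0.0522
grip_force: 0.0
```

Call:
{"op": "step_arm", "data": {
  "delta_pos": [
    [0.433,0.875,-0.12],
    [0.433,0.875,-0.12],
    [0.433,0.875,-0.12],
    [0.433,0.875,-0.12],
    [0.433,0.875,-0.12],
    [0.433,0.875,-0.12],
    [0.433,0.875,-0.12],
    [0.433,0.875,-0.12],
    [0.433,0.875,-0.12],
    [0.433,0.875,-0.12],
    [0.433,0.875,-0.12],
    [0.433,0.875,-0.12]
  ],
  "turn": [0.451,0.451,0.451,0.451,0.451,0.451,0.451,0.451,0.451,0.451,0.451,0.451]
}}

```text
time: 2.5
ee_pos: [0.5396, -0.0323, 0.1503]
eef_rot: [0.635, 0.773, 0.0, -0.0]
ft_force: [0.4, -0.8, 0.1]
width: 0.0527
grip_force: 0.0
```

Call:
{"op": "step_arm", "data": {
  "delta_pos": [
    [-0.044,-0.06,-0.7],
    [0,0,-0.7],
    [0,0,-0.7],
    [0,0,-0.6],
    [0,0,-0.5],
    [0,0,-0.3],
    [0,0,0]
  ],
  "turn": [0,0,0,0,0,0,0]
}}

```text
time: 3.2
ee_pos: [0.5373, -0.0356, 0.0621]
eef_rot: [0.636, 0.771, -0.0, -0.001]
ft_force: [0.2, -0.9, -0.1]
width: 0.0521
grip_force: 0.0
```

Call:
{"op": "step_arm", "data": {
  "delta_pos": [
    [0,0,0],
    [0,0,0],
    [0,0,0],
    [0,0,0],
    [0,0,0],
    [0,0,0]
  ],
  "turn": [0,0,0,0,0,0],
  "grip": 1,
  "newtons": 25
}}

```text
time: 3.8
ee_pos: [0.538, -0.0358, 0.0633]
eef_rot: [0.637, 0.771, 0.0, 0.0]
ft_force: [0.6, -0.1, 1.4]
width: 0.0172
grip_force: 25.0
```

Call:
{"op": "step_arm", "data": {
  "delta_pos": [
    [0,0,0.2],
    [0,0,0.4],
    [0,0,0.7],
    [0,0,0.7],
    [0,-0.3,0.7],
    [0,-0.5,0.2]
  ],
  "turn": [0,0,0,0,0,0]
}}

```text
time: 4.4
ee_pos: [0.5388, -0.0553, 0.138]
eef_rot: [0.636, 0.772, 0.001, 0.001]
ft_force: [0.8, 1.0, -2.7]
width: 0.0171
grip_force: 25.0
```

Call:
{"op": "step_arm", "data": {
  "delta_pos": [
    [-0.19,-0.8,0],
    [-0.25,-1,0],
    [-0.25,-1,0],
    [-0.25,-1,0],
    [-0.25,-1,0],
    [-0.25,-1,0],
    [-0.25,-1,0],
    [-0.25,-1,0],
    [-0.25,-1,0],
    [-0.25,-1,0],
    [-0.24,-0.8,0],
    [-0.1,-0.5,0]
  ],
  "turn": [0,0,0,0,0,0,0,0,0,0,0,0]
}}

```text
time: 5.6
ee_pos: [0.4666, -0.3357, 0.1351]
eef_rot: [0.638, 0.77, -0.0, -0.0]
ft_force: [-0.1, -0.1, -2.9]
width: 0.0171
grip_force: 25.0
```

Run:
```python
from h import *
c=snap('top');s=read_state();print(s['ee_pos'],s['width'],s['ft_force'])
c2=snap('side')
a=cv2.resize(c['image'][220:315,365:440,::-1],(375,475),interpolation=cv2.INTER_CUBIC)
b=cv2.resize(c2['image'][100:195,290:365,::-1],(375,475),interpolation=cv2.INTER_CUBIC)
cv2.imwrite('pics/dish1.png',np.hstack([a,b]))
```

```text
[ 0.46629233 -0.33720737  0.1350904 ] 0.017262210679704598 [-2.0790476  -1.56829967 -2.3250337 ]
```

View pics/dish1.png

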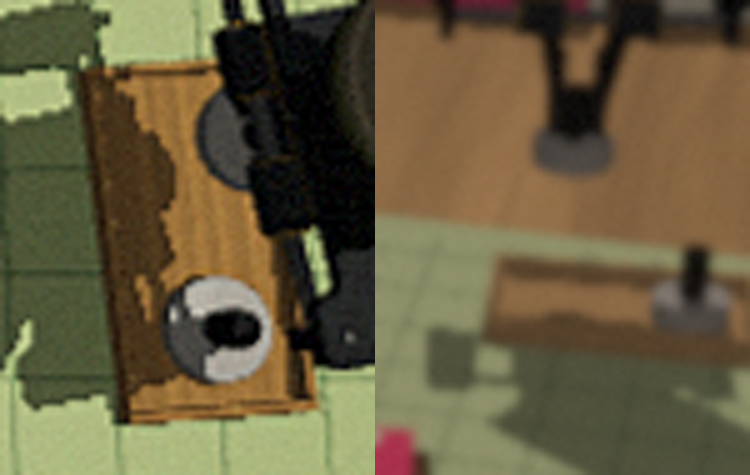

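Left: the held weight is over the free half at (235,135), and the spare is at (218,328). Right: the weight hangs upright at (572,150). Lowering.

Call:
{"op": "step_arm", "data": {
  "delta_pos": [
    [0.07,0.07,-0.4],
    [0,0,-0.7],
    [0,0,-0.7],
    [0,0,-0.7],
    [0,0,-0.6],
    [0,0,-0.4],
    [0,0,-0.25],
    [0,0,-0.15],
    [0,0,-0.1],
    [0,0,-0.04],
    [0,0,0]
  ],
  "turn": [0,0,0,0,0,0,0,0,0,0,0]
}}

```text
time: 6.8
ee_pos: [0.4702, -0.3317, 0.0349]
eef_rot: [0.637, 0.771, 0.0, 0.0]
ft_force: [-0.3, 0.0, -1.9]
width: 0.0168
grip_force: 25.0
```

Call:
{"op": "step_arm", "data": {
  "delta_pos": [
    [0,0,-0.04],
    [0,0,-0.04],
    [0,0,0]
  ],
  "turn": [0,0,0]
}}

```text
time: 7.1
ee_pos: [0.47, -0.3315, 0.0326]
eef_rot: [0.637, 0.771, 0.0, 0.0]
ft_force: [0.5, 0.3, -2.4]
width: 0.0173
grip_force: 25.0
```

Call:
{"op": "step_arm", "data": {
  "delta_pos": [
    [0,0,-0.04],
    [0,0,-0.03],
    [0,0,0]
  ],
  "turn": [0,0,0]
}}

```text
time: 7.4
ee_pos: [0.4699, -0.3315, 0.0307]
eef_rot: [0.636, 0.771, 0.0, -0.0]
ft_force: [0.2, 0.3, -1.5]
width: 0.0177
grip_force: 25.0
```

Call:
{"op": "step_arm", "data": {
  "delta_pos": [
    [0,0,-0.03],
    [0,0,0]
  ],
  "turn": [0,0]
}}

```text
time: 7.6
ee_pos: [0.4701, -0.3316, 0.0303]
eef_rot: [0.637, 0.771, 0.0, 0.0]
ft_force: [-1.2, 0.1, 1.9]
width: 0.0169
grip_force: 25.0
```

The weight has touched down. Opening part way, so as not to reach the spare, and rising.

Call:
{"op": "step_arm", "data": {
  "delta_pos": [
    [0,0,0],
    [0,0,0],
    [0,0,0],
    [0,0,0]
  ],
  "turn": [0,0,0,0],
  "grip": 0.6
}}

```text
time: 8.0
ee_pos: [0.4701, -0.3315, 0.0301]
eef_rot: [0.636, 0.771, 0.0, 0.0]
ft_force: [0.4, -0.0, 0.5]
width: 0.0336
grip_force: 0.0
```

Call:
{"op": "step_arm", "data": {
  "delta_pos": [
    [0,0,0.3],
    [0,0,0.6],
    [0,0,0.8],
    [0,0,0.9],
    [0,0,0.9],
    [0,0.5,0.5]
  ],
  "turn": [0,0,0,0,0,0]
}}

```text
time: 8.6
ee_pos: [0.4705, -0.3206, 0.1332]
eef_rot: [0.637, 0.771, -0.0, 0.002]
ft_force: [0.2, 0.7, -0.3]
width: 0.0347
grip_force: 0.0
```

Run:
```python
from h import *
c=snap('top');s=read_state();print(s['time'],s['ee_pos'],s['width'],s['ft_force'])
K=c['mtx'];V=np.linalg.inv(c['view'])
cv2.imwrite('pics/t2.png',cv2.resize(c['image'][185:310,185:435,::-1],(800,400),interpolation=cv2.INTER_CUBIC))
```

```text
8.65 [ 0.47187483 -0.31720487  0.13432643] 0.03481628190652897 [2.55989843 1.32041034 1.4251307 ]
```

View pics/t2.png

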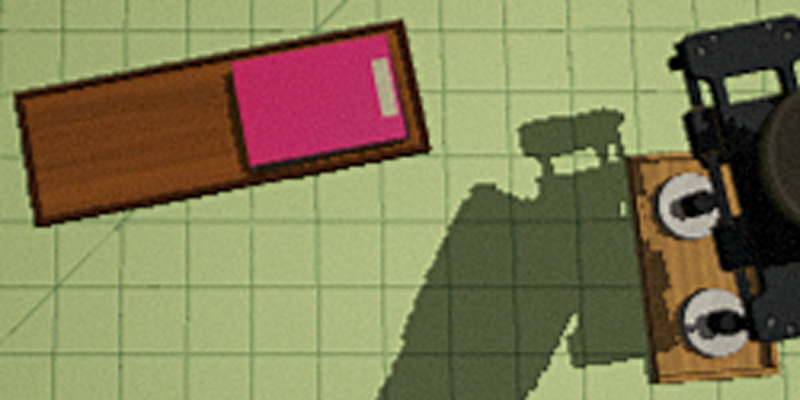

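The weight stands upright in the free half at (687,205), the spare at (718,322) is undisturbed, and the stack is unchanged. Now the exact tray and top board poses.

```bash
cat >> h.py <<'E'
def quad(c,m,z):
    m=m.astype(np.uint8);n,l,st,_=cv2.connectedComponentsWithStats(m);i=1+st[1:,4].argmax()
    ct=max(cv2.findContours((l==i).astype(np.uint8),cv2.RETR_EXTERNAL,cv2.CHAIN_APPROX_NONE)[0],key=len)[:,0]
    w=np.array([pt(c,a,b,z)[:2]*1000 for a,b in ct],np.float32);r=cv2.minAreaRect(w)
    return r,w
E
python3 - <<'E'
from h import *
c=dict(np.load('top.npz'));h=cv2.cvtColor(c['image'],cv2.COLOR_RGB2HSV).astype(int)
roi=np.zeros((384,512),bool);roi[185:262,185:325]=1
print('px',h[215,250],h[190,200],h[222,205])
mt=roi&((h[...,0]<25)|(h[...,0]>140)|(h[...,2]<60)); mp=roi&(h[...,0]>155)&(h[...,1]>120)&(h[...,2]>120)
lab=roi
for n,m,z in(('tray',mt,.015),('pink',mp,.041)):
    r,w=quad(c,m,z); print(n,np.round(r[0],1),np.round(r[1],1),round(r[2],2))
    # robust side lines in the 100.9 deg frame
    a=np.radians(100.9);R=np.array([[np.cos(a),np.sin(a)],[-np.sin(a),np.cos(a)]]);q=(w-[534,23.6])@R.T
    lo,hi=q.min(0),q.max(0)
    for ax in(0,1):
        for nm,e in(('-',lo[ax]),('+',hi[ax])):
            o=1-ax;s=(abs(q[:,ax]-e)<4)&(q[:,o]>lo[o]+8)&(q[:,o]<hi[o]-8);k=np.polyfit(q[s,o],q[s,ax],1)
            print('  side','xy'[ax]+nm,'at mid',round(np.polyval(k,(lo[o]+hi[o])/2),1),'slope deg',round(np.degrees(np.arctan(k[0])),2))
E
```

```text
px [ 13 217 100] [ 38  92 167] [ 12 197  97]
tray [534.3  24.6] [106.2 308.8] 10.82
  side x- at mid -152.3 slope deg 0.26
  side x+ at mid 153.8 slope deg 0.08
  side y- at mid -52.2 slope deg -0.13
  side y+ at mid 50.9 slope deg -0.1
pink [548.5 -49.3] [ 80.3 120.4] 10.49
  side x- at mid -132.8 slope deg 1.0
  side x+ at mid -15.3 slope deg 0.34
  side y- at mid -39.4 slope deg -0.55
  side y+ at mid 38.5 slope deg -0.57
```

Call:
{"op": "step_arm", "data": {
  "delta_pos": [
    [0.3,0.6,0],
    [0.44,0.95,0],
    [0.44,0.95,0],
    [0.44,0.95,-0.5],
    [0.44,0.95,-0.6],
    [0.44,0.95,-0.6],
    [0.44,0.9,-0.6],
    [0.4,0.8,-0.5],
    [0.3,0.55,-0.3],
    [0,0,0]
  ],
  "turn": [0,0,0,0,0,0,0,0,0,0],
  "grip": 0.5
}}

```text
time: 9.65
ee_pos: [0.5607, -0.1253, 0.0514]
eef_rot: [0.635, 0.773, 0.0, -0.001]
ft_force: [-0.5, 0.3, -0.2]
width: 0.0431
grip_force: 0.0
```

```bash
cat >> h.py <<'E'
def loc(p,ce=(534.3,24.5),yaw=100.8):
    a=np.radians(yaw);d=np.asarray(p)[:2]*1000-ce;return np.array([d@[np.cos(a),np.sin(a)],d@[-np.sin(a),np.cos(a)]]).round(1)
def st():
    P=[];q=[]
    for _ in range(5):
        s=read_state();P.append(s['ee_pos']);q.append(s['eef_rot'])
    p=np.mean(P,0);q=np.mean(q,0);print('t',s['time'],'xyz',(p*1000).round(1),'loc',loc(p),'yaw',np.degrees(2*np.arctan2(q[1],q[0])).round(2),'w',s['width'],'F',np.round(s['ft_force'],1))
E
python3 - <<'E'
from h import *
st()
E
```

```text
t 9.65 xyz [ 560.7 -125.3   51.4] loc [-152.1    2.1] yaw 101.2 w 0.043090792608527315 F [-0.5  0.3 -0.2]
```

Call:
{"op": "step_arm", "data": {
  "delta_pos": [
    [0.06,0.01,-0.5],
    [0,0,-0.4],
    [0,0,-0.2],
    [0,0,-0.1],
    [0,0,0],
    [0,0,0]
  ],
  "turn": [-0.02,0,0,0,0,0]
}}

```text
time: 10.25
ee_pos: [0.5627, -0.129, 0.0229]
eef_rot: [0.638, 0.77, 0.0, 0.0]
ft_force: [-0.0, -0.3, 0.8]
width: 0.0433
grip_force: 0.0
```

Call:
{"op": "step_arm", "data": {
  "delta_pos": [
    [0,0,0]
  ],
  "turn": [0]
}}

```text
time: 10.35
ee_pos: [0.5628, -0.1289, 0.023]
eef_rot: [0.637, 0.77, 0.0, 0.0]
ft_force: [-0.3, 0.6, -0.5]
width: 0.0434
grip_force: 0.0
```

Run:
```python
from h import *
st()
c=snap('side');cv2.imwrite('pics/s3.png',cv2.resize(c['image'][150:240,235:325,::-1],(540,540),interpolation=cv2.INTER_CUBIC))
c=snap('top');h=cv2.cvtColor(c['image'],cv2.COLOR_RGB2HSV).astype(int)
st()
```

```text
t 10.35 xyz [ 562.8 -128.9   23. ] loc [-156.     0.8] yaw 100.79 w 0.04344741129718719 F [-0.3  0.6 -0.5]
t 10.45 xyz [ 562.7 -128.8   22.9] loc [-155.9    0.8] yaw 100.8 w 0.04348497254042975 F [-0.   0.3 -0.5]
```

Call:
{"op": "step_arm", "data": {
  "delta_pos": [
    [0,0,-0.09],
    [-0.03,0.157,0],
    [-0.03,0.157,0],
    [-0.015,0.0786,0],
    [-0.015,0.0786,0],
    [-0.015,0.0786,0],
    [-0.015,0.0786,0],
    [-0.015,0.0786,0],
    [-0.015,0.0786,0],
    [-0.015,0.0786,0],
    [-0.015,0.0786,0],
    [0,0,0]
  ],
  "turn": [0,0,0,0,0,0,0,0,0,0,0,0]
}}

```text
time: 11.65
ee_pos: [0.558, -0.1047, 0.0203]
eef_rot: [0.637, 0.771, 0.0, -0.0]
ft_force: [-0.2, -0.7, -0.1]
width: 0.0437
grip_force: 0.0
```

```bash
cat >> h.py <<'E'
def front(c,z=.041):
    "pink face: front edge and sides in tray frame, mm (x+, y-, y+) with slopes"
    h=cv2.cvtColor(c['image'],cv2.COLOR_RGB2HSV).astype(int);roi=np.zeros((384,512),bool);roi[185:262,185:325]=1
    r,w=quad(c,roi&(h[...,0]>155)&(h[...,1]>120)&(h[...,2]>120),z);q=np.array([loc(p/1000) for p in w])
    lo,hi=q.min(0),q.max(0)
    for ax,nm,e in((0,'x+',hi[0]),(1,'y-',lo[1]),(1,'y+',hi[1])):
        o=1-ax;mi=hi[0]-80 if o==0 else lo[1];s=(abs(q[:,ax]-e)<4)&(q[:,o]>mi+8)&(q[:,o]<hi[o]-8);k=np.polyfit(q[s,o],q[s,ax],1)
        print(nm,round(np.polyval(k,(mi+hi[o])/2),1),'slope',round(np.degrees(np.arctan(k[0])),2),end='; ')
    print()
E
python3 - <<'E'
from h import *
st();c=snap('top');front(c)
s=snap('side')
a=cv2.resize(c['image'][185:262,250:330,::-1],(400,385),interpolation=cv2.INTER_CUBIC)
b=cv2.resize(s['image'][175:252,250:330,::-1],(400,385),interpolation=cv2.INTER_CUBIC)
cv2.imwrite('pics/p1.png',np.hstack([a,b]))
E
```

```text
t 11.65 xyz [ 558.  -104.7   20.3] loc [-131.4    1. ] yaw 100.82 w 0.043721584789583996 F [-0.2 -0.7 -0.1]Traceback (most recent call last):
  File "<stdin>", line 2, in <module>
  File "h.py", line 29, in front
    o=1-ax;mi=hi[0]-80 if o==0 else lo[1];s=(abs(q[:,ax]-e)<4)&(q[:,o]>mi+8)&(q[:,o]<hi[o]-8);k=np.polyfit(q[s,o],q[s,ax],1)
                                                                                                ~~~~~~~~~~^^^^^^^^^^^^^^^^^^
    raise TypeError("expected non-empty vector for x")
TypeError: expected non-empty vector for x
```

Run:
```python
from h import *
c=dict(np.load('top.npz'))
s=snap('side')
a=cv2.resize(c['image'][185:262,185:330,::-1],(754,400),interpolation=cv2.INTER_CUBIC)
cv2.imwrite('pics/p1.png',a)
b=cv2.resize(s['image'][165:255,245:325,::-1],(500,562),interpolation=cv2.INTER_CUBIC)
cv2.imwrite('pics/p1s.png',np.clip(b*1.6,0,255))
```

```text
[ WARN:0@0.445] global loadsave.cpp:1063 imwrite_ Unsupported depth image for selected encoder is fallbacked to CV_8U.
```

View pics/p1s.png

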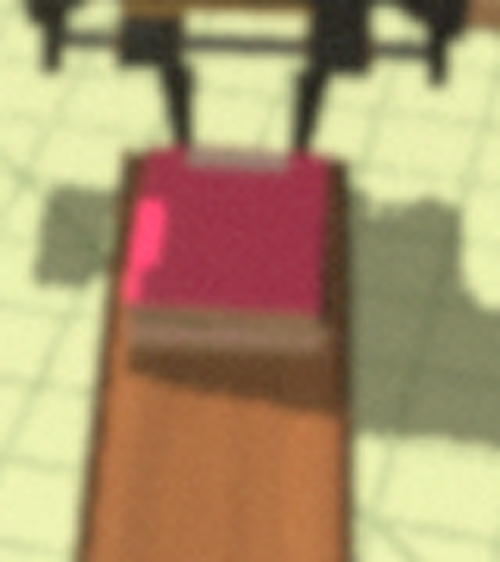

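The fingers stand behind the stack. The front face is now only about 3 boards high (305→350), with a shadow under it, so boards 2–4 slid together and board 1 stayed. I'll measure the front edge in the side view.

```bash
cat >> h.py <<'E'
def pinkside(c,z=.041):
    h=cv2.cvtColor(c['image'],cv2.COLOR_RGB2HSV).astype(int);roi=np.zeros((384,512),bool);roi[160:300,235:325]=1
    r,w=quad(c,roi&((h[...,0]>160)|(h[...,0]<3))&(h[...,1]>130),z);q=np.array([loc(p/1000) for p in w])
    lo,hi=q.min(0),q.max(0)
    for ax,nm,e in((0,'x+',hi[0]),(1,'y-',lo[1]),(1,'y+',hi[1])):
        o=1-ax;mi=hi[0]-80 if o==0 else lo[1];s=(abs(q[:,ax]-e)<4)&(q[:,o]>mi+8)&(q[:,o]<hi[o]-8)
        if s.sum()<5: print(nm,'?',e);continue
        k=np.polyfit(q[s,o],q[s,ax],1);print(nm,round(np.polyval(k,(mi+hi[o])/2),1),'slope',round(np.degrees(np.arctan(k[0])),2),end='; ')
    print()
E
cp side.npz side1.npz
python3 - <<'E'
from h import *
c=dict(np.load('side.npz'));pinkside(c)
from h import *
st()
E
ls pics
```

```text
x+ 0.5 slope 1.57; y- -43.9 slope 0.32; y+ 36.8 slope 0.22; 
t 11.75 xyz [ 558.  -105.    20.3] loc [-131.7    1. ] yaw 100.81 w 0.04381066218350811 F [ 0.2  0.1 -0.2]
dish1.png
p1.png
p1s.png
s3.png
side0.png
sidecrop.png
t2.png
top0.png
topcrop.png
```

Call:
{"op": "step_arm", "data": {
  "delta_pos": [
    [-0.015,0.0786,0],
    [-0.015,0.0786,0],
    [-0.01,0.05,0],
    [0,0,0],
    [0,0,0]
  ],
  "turn": [0,0,0,0,0]
}}

```text
time: 12.25
ee_pos: [0.557, -0.0998, 0.0203]
eef_rot: [0.637, 0.771, 0.0, -0.0]
ft_force: [-0.6, -0.2, -0.0]
width: 0.0436
grip_force: 0.0
```

```bash
python3 -c "
from h import *
st();pinkside(snap('side'))"
```

```text
t 12.25 xyz [557.  -99.8  20.3] loc [-126.4    1. ] yaw 100.81 w 0.043638638804401296 F [-0.6 -0.2 -0. ]
x+ 5.1 slope 1.54; y- -43.6 slope 0.3; y+ 36.8 slope 0.22;
```

Call:
{"op": "step_arm", "data": {
  "delta_pos": [
    [0.1,-0.5,0],
    [0.18,-0.95,0.2],
    [0.18,-0.95,0.5],
    [0.18,-0.95,0.5],
    [0.18,-0.95,0],
    [0.18,-0.95,0],
    [0.18,-0.95,0],
    [0.1,-0.5,0],
    [0,0,0]
  ],
  "turn": [0,0,0,0,0,0,0,0,0]
}}

```text
time: 13.2
ee_pos: [0.5885, -0.2702, 0.05]
eef_rot: [0.639, 0.769, -0.0, 0.0]
ft_force: [-1.0, -0.2, 0.0]
width: 0.0432
grip_force: 0.0
```

Run:
```python
from h import *
st();c=snap('top');front(c)
cv2.imwrite('pics/p2.png',cv2.resize(c['image'][185:250,240:330,::-1],(792,572),interpolation=cv2.INTER_CUBIC))
```

```text
t 13.2 xyz [ 588.5 -270.2   50. ] loc [-299.6    1.9] yaw 100.62 w 0.04324245709439132 F [-1.  -0.2  0. ]
x+ 7.5 slope 2.24; y- -41.2 slope -1.33; y+ 36.9 slope -0.71;
```

View pics/p2.png

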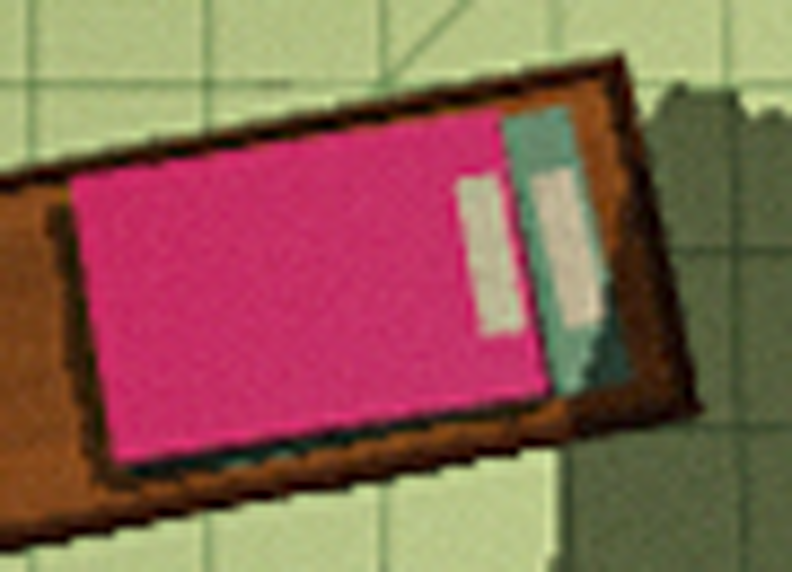

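The boards moved together. Pink has its rear edge at (500,112)–(549,392) and its front edge at (72,180)–(113,462). Board 1 is revealed, with its rear edge at (570,105)–(632,375) and its label showing.

Run:
```python
from h import *
c=dict(np.load('top.npz'));f=lambda a,b,z:loc(pt(c,240+(a+.5)/8.8-.5,185+(b+.5)/8.8-.5,z))
for n,z,L in(('pink',.041,[(500,112),(549,392),(113,462),(72,180)]),('b1',.017,[(570,105),(632,375)]),('tray',.015,[(622,55),(697,410)])):
    print(n,[f(a,b,z).tolist() for a,b in L])
h=cv2.cvtColor(c['image'],cv2.COLOR_RGB2HSV).astype(int);roi=np.zeros((384,512),bool);roi[185:262,185:325]=1
r,w=quad(c,roi&(h[...,0]>150)&(h[...,1]>120)&(h[...,2]>60),.041);print(loc(np.array(r[0])/1000),r)
g=roi&(h[...,0]>65)&(h[...,0]<100)&(h[...,1]>60)
r,w=quad(c,g,.017);q=np.array([loc(p/1000) for p in w]);print('green',q.min(0),q.max(0),r)
for lo,hi in((-35,-25),(-25,-10),(-10,5),(5,20),(20,35)):
    s=(q[:,1]>lo)&(q[:,1]<hi)&(q[:,0]<-128);print((lo,hi),q[s,0].round(1)[:8])
```

```text
pink [[-113.5, -38.7], [-110.8, 40.2], [9.8, 36.5], [6.6, -42.5]]
b1 [[-135.9, -41.3], [-137.0, 37.4]]
tray [[-153.7, -53.0], [-153.0, 50.2]]
[-51.5  -1.6] ((545.5753784179688, -25.802505493164062), (82.711181640625, 121.83644104003906), 9.35568618774414)
green [-135.3   18.8] [-126.    37.3] ((531.124755859375, -110.15377044677734), (7.383805274963379, 19.958072662353516), 88.79327392578125)
(-35, -25) []
(-25, -10) []
(-10, 5) []
(5, 20) [-135.]
(20, 35) [-134.4 -133.9 -131.  -128.6 -130.5 -132.4 -129.4 -134.3]
```

Pink sits at about −1.8° because it was only carried. Its own push will square it. Next come boards 3 and 4, at z 28.5.

Call:
{"op": "step_arm", "data": {
  "delta_pos": [
    [-0.06,0.35,0],
    [-0.175,0.95,0],
    [-0.175,0.95,0],
    [-0.175,0.95,0],
    [-0.175,0.95,-0.2],
    [-0.175,0.95,-0.3],
    [-0.175,0.95,-0.2],
    [-0.06,0.45,-0.15],
    [0,0,0],
    [0,0,0],
    [0,0,0]
  ],
  "turn": [0,0,0,0,0,0,0,0,0,0,0]
}}

```text
time: 14.35
ee_pos: [0.56, -0.1064, 0.0293]
eef_rot: [0.638, 0.77, -0.0, 0.0]
ft_force: [0.6, 0.0, -0.2]
width: 0.0434
grip_force: 0.0
```

```bash
python3 -c "
from h import *
st()"
```

```text
t 14.35 xyz [ 560.  -106.4   29.3] loc [-133.4   -0.7] yaw 100.71 w 0.04336185842309319 F [ 0.6  0.  -0.2]
```

Call:
{"op": "step_arm", "data": {
  "delta_pos": [
    [-0.019,0.098,-0.03],
    [-0.019,0.098,0],
    [-0.019,0.098,0],
    [-0.019,0.098,0],
    [-0.019,0.098,0],
    [-0.019,0.098,0],
    [-0.019,0.098,0],
    [-0.019,0.098,0],
    [-0.019,0.098,0],
    [-0.019,0.098,0],
    [-0.016,0.08,0],
    [0,0,0]
  ],
  "turn": [0.01,0,0,0,0,0,0,0,0,0,0,0]
}}

```text
time: 15.55
ee_pos: [0.5546, -0.0781, 0.0283]
eef_rot: [0.637, 0.771, 0.0, -0.0]
ft_force: [0.1, 0.3, 0.5]
width: 0.0435
grip_force: 0.0
```

Call:
{"op": "step_arm", "data": {
  "delta_pos": [
    [0,0,0]
  ],
  "turn": [0]
}}

```text
time: 15.65
ee_pos: [0.5546, -0.0785, 0.0284]
eef_rot: [0.637, 0.771, 0.0, 0.0]
ft_force: [0.3, 0.2, 0.4]
width: 0.0437
grip_force: 0.0
```

Call:
{"op": "step_arm", "data": {
  "delta_pos": [
    [0.02,-0.118,0],
    [0,0,0.16],
    [0,0,0.16],
    [0,0,0],
    [-0.019,0.098,0],
    [-0.019,0.098,0],
    [-0.019,0.098,0],
    [-0.019,0.098,0],
    [-0.019,0.098,0],
    [-0.019,0.098,0],
    [-0.019,0.098,0],
    [-0.015,0.079,0]
  ],
  "turn": [0,0,0,0,0,0,0,0,0,0,0,0]
}}

```text
time: 16.85
ee_pos: [0.5513, -0.062, 0.0363]
eef_rot: [0.637, 0.771, 0.0, -0.0]
ft_force: [-0.9, 0.2, 0.3]
width: 0.0434
grip_force: 0.2
```

Call:
{"op": "step_arm", "data": {
  "delta_pos": [
    [0,0,0],
    [0,0,0]
  ],
  "turn": [0,0]
}}

```text
time: 17.05
ee_pos: [0.5514, -0.0623, 0.0363]
eef_rot: [0.637, 0.771, 0.0, -0.0]
ft_force: [0.2, 0.7, 0.3]
width: 0.0434
grip_force: 0.0
```

Call:
{"op": "step_arm", "data": {
  "delta_pos": [
    [-0.012,0.059,0],
    [-0.012,0.059,0],
    [0,0,0],
    [0,0,0]
  ],
  "turn": [0,0,0,0]
}}

```text
time: 17.45
ee_pos: [0.5508, -0.0593, 0.0363]
eef_rot: [0.637, 0.771, 0.0, 0.0]
ft_force: [-0.9, 0.0, -0.4]
width: 0.043
grip_force: 0.0
```

Call:
{"op": "step_arm", "data": {
  "delta_pos": [
    [0.1,-0.5,0],
    [0.18,-0.95,0.2],
    [0.18,-0.95,0.5],
    [0.18,-0.95,0.5],
    [0.18,-0.95,0],
    [0.18,-0.95,0],
    [0.18,-0.95,0],
    [0.18,-0.95,0],
    [0.18,-0.95,0],
    [0.1,-0.5,0],
    [0,0,0]
  ],
  "turn": [0,0,0,0,0,0,0,0,0,0,0]
}}

```text
time: 18.55
ee_pos: [0.5913, -0.2771, 0.066]
eef_rot: [0.638, 0.77, -0.0, 0.0]
ft_force: [0.5, 0.6, -1.0]
width: 0.0434
grip_force: 0.0
```

Run:
```python
from h import *
st();c=snap('top');snap('side')
cv2.imwrite('pics/p3.png',cv2.resize(c['image'][185:257,238:328,::-1],(750,600),interpolation=cv2.INTER_CUBIC))
```

```text
t 18.55 xyz [ 591.3 -277.1   66. ] loc [-306.9    0.6] yaw 100.68 w 0.04342691011637279 F [ 0.5  0.6 -1. ]
```

View pics/p3.png

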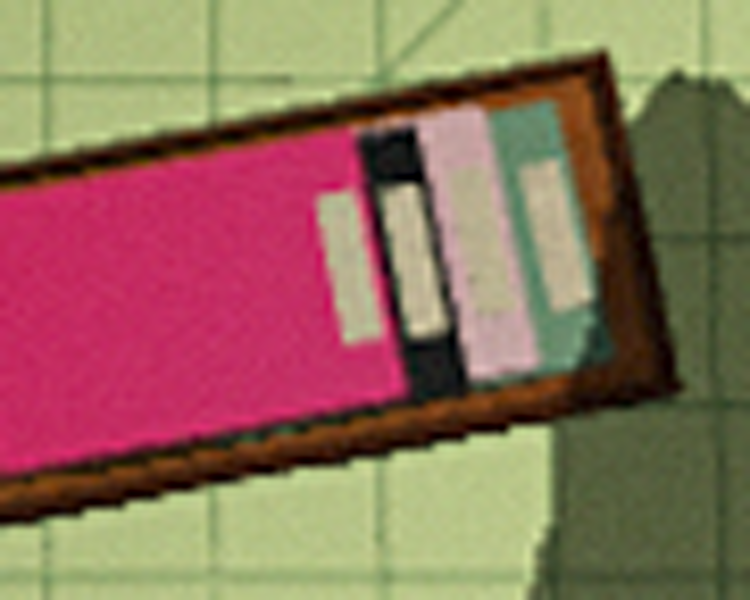

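All four labels show in order: pink, black, pale pink, grey-green. Rear edges:
- **Pink:** (357,130)–(408,398)
- **Black:** (416,127)–(467,390)
- **Pale pink:** (488,108)–(540,366)
- **Grey-green:** (556,102)–(612,360)

Run:
```python
from h import *
c=dict(np.load('top.npz'));f=lambda a,b,z:loc(pt(c,238+(a+.5)/8.333-.5,185+(b+.5)/8.333-.5,z))
for n,z,a,b in(('b4',.041,(357,130),(408,398)),('b3',.033,(416,127),(467,390)),('b2',.025,(488,108),(540,366)),('b1',.017,(556,102),(612,360))):
    p,q=f(*a,z),f(*b,z);print(n,'rear',((p+q)/2).round(1),'yaw',np.degrees(np.arctan2(p[0]-q[0],q[1]-p[1])).round(1),'w',np.hypot(*(p-q)).round(1))
h=cv2.cvtColor(c['image'],cv2.COLOR_RGB2HSV).astype(int);roi=np.zeros((384,512),bool);roi[185:275,185:325]=1
r,w=quad(c,roi&(h[...,0]>155)&(h[...,1]>160)&(h[...,2]>60),.041);print('b4',loc(np.array(r[0])/1000),np.round(r[1],1),'yaw',r[2]+90-100.8)
print(h[int(185+330/8.33),int(238+465/8.33)],h[int(185+330/8.33),int(238+520/8.33)])
# subpixel edge positions: gradient profiles along tray x at several y, at each board's plane
from scipy.ndimage import map_coordinates
M=c['view'];K=c['mtx'];a=np.radians(100.8)
def px(x,y,z):
    w=np.stack([534.3+x*np.cos(a)-y*np.sin(a),24.5+x*np.sin(a)+y*np.cos(a),np.full_like(x,z*1000),np.full_like(x,1000)],0)/1000
    q=M@w;return K[0,0]*q[0]/-q[2]+K[0,2],-K[1,1]*q[1]/-q[2]+K[1,2]
for n,z,x0,ch in(('b4',.041,-74,0),('b3',.033,-94,1),('b2',.025,-115,0),('b1',.017,-136,1)):
    o=[]
    for y in(-34,-31,-28,28,31,34):
        x=np.arange(x0-9,x0+9,.25);u,v=px(x,np.full_like(x,y),z);I=map_coordinates(c['image'][...,ch].astype(float),[v,u],order=1)
        g=np.abs(np.convolve(I,np.r_[np.ones(6),-np.ones(6)],'valid'));i=g.argmax();o.append(round(float(x[i]+5.5*.25),1))
    print(n,o,'yaw',round(-np.degrees(np.arctan(np.polyfit([-34,-31,-28,28,31,34],o,1)[0])),1))
```

```text
b4 rear [-73.4   0.8] yaw -0.8 w 79.9
b3 rear [-91.2   1.3] yaw -0.7 w 79.1
b2 rear [-114.1   -2. ] yaw -0.6 w 78.4
b1 rear [-135.7   -0.9] yaw 0.1 w 79.1
b4 [-12.8   0.6] [ 81.6 121.8] yaw 0.08631820678711222
[  2  46 181] [  2  46 198]
b4 [-73.1, -72.6, -72.4, -72.9, -72.4, -73.9] yaw 0.3
b3 [-90.9, -92.1, -92.1, -90.9, -92.4, -91.9] yaw 0.1
b2 [-113.9, -113.4, -112.9, -113.6, -113.1, -114.6] yaw 0.3
b1 [-134.9, -134.6, -135.9, -129.1, -128.6, -128.6] yaw -5.8
```

The fan steps measure about 22, 22 and 19 mm. Every board is within a degree of square and laterally within about 3 mm, and the arm is clear. Handing in.

```bash
python3 -c "
from bench import *
print(close_job())"
```

```text
the job is handed in; nothing more can be done
None
```

The job is handed in at about 18.6 s: the weight stands upright in the free half of the dish, and the boards lie in order in a square fan with steps of about 22, 22 and 19 mm, up to 3 mm off line sideways, with all four labels showing.

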